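# Bring up the microscope lamp on its touch strip

## Task

Turn the microscope lamp up on the blue control: with the fingers shut, lightly stroke its bow-shaped touch strip with the fingertips, following the bow from the white field through yellow, light orange and dark orange to the red one, so that every field is touched in that order. Finish with the fingertips still resting lightly on the red field alone and keep them there, because the lamp stays bright only while red is touched. Do not press hard, shift or lift the control, touch the grey control, or disturb the things standing around.

Things in the scene. Friction and masses are not known exactly. Their poses are not given: they have to be found in the camera images.
- blue_unit: The lamp control to use: light blue box, 130 (x) x 210 (y) x 35 mm, about 1.6 kg, loose on the table. Origin: centre of its underside, z up. A bow-shaped strip of five fields stands 9 mm proud of its top: arc of 95 mm radius about x = -50, y = 0 mm, bulging to +x; field centres at +44 (white, +y end), 22, 0, -22, -44 degrees (red) from +x; the longer end fields run straight, their centres 5 mm farther out along the tangent
- grey_unit: A second lamp control of the same shape and size (five coloured fields too), but with a grey box; it serves another lamp and must not be touched. Origin at the centre of its underside
- strip (a joint): How far the blue control's strip is pressed down, m: 0 free, 0.006 on its stop. All five fields go down together, straight down, on one soft spring: about 0.4 N to start, 2.2 N at 3 mm, 4 N at 6 mm; beyond that it is rigid. It springs back when released
- field1: Field 1 of 5 of the blue control's strip, white (the dim end, where the stroke starts): flat, 30 mm across the strip (its x) and 45 mm along it (its y). Origin at the centre of its top face, 44 mm above the table when free, z up
- field2: Field 2 of 5 of the blue control's strip, yellow: flat, 30 mm across the strip (its x) and 35 mm along it (its y). Origin at the centre of its top face, 44 mm above the table when free, z up
- field3: Field 3 of 5 of the blue control's strip, light orange: flat, 30 mm across the strip (its x) and 35 mm along it (its y). Origin at the centre of its top face, 44 mm above the table when free, z up
- field4: Field 4 of 5 of the blue control's strip, dark orange: flat, 30 mm across the strip (its x) and 35 mm along it (its y). Origin at the centre of its top face, 44 mm above the table when free, z up
- field5: Field 5 of 5 of the blue control's strip, red (the bright end, where the stroke finishes): flat, 30 mm across the strip (its x) and 45 mm along it (its y). Origin at the centre of its top face, 44 mm above the table when free, z up
- oil_bottle: small amber glass bottle with black cap, 26 mm wide, 45 mm tall, standing on the blue control inside the bow; origin at the centre of its underside. Leave it alone
- dust_cap: black round cap, 32 mm wide, 18 mm tall, lying on the grey control; origin at the centre of its underside. Leave it alone
- objective: steel microscope objective, 28 mm wide, 42 mm tall, standing between the two controls; origin at the centre of its underside. Leave it alone
- slide_box: flat blue slide box, 80 x 170 x 27 mm, farther back than the controls; origin at the centre of its underside. Leave it alone
- mouse: black computer mouse, 100 x 58 x 30 mm; origin at the centre of its underside. Leave it alone
- stain_jar: open glass jar, 60 mm wide, 70 mm tall; origin at the centre of its underside. Leave it alone
- cover_box: clear box of cover glasses with a green lid band, 60 x 60 x 31 mm; origin at the centre of its underside. Leave it alone

How it is judged (in metres and radians):
On the way, in this order (a step that is already met when the one before it is completed fails the run):
1. the fingertip lightly touches the white field of the blue control (contact force between the fingers and field1 above 0.3 N), for 0.1 s.
2. the fingertip lightly touches the yellow field of the blue control (contact force between the fingers and field2 above 0.3 N), for 0.1 s.
3. the fingertip lightly touches the light orange field of the blue control (contact force between the fingers and field3 above 0.3 N), for 0.1 s.
4. the fingertip lightly touches the dark orange field of the blue control (contact force between the fingers and field4 above 0.3 N), for 0.1 s.
5. the fingertip lightly touches the red field of the blue control and no other (contact force between the fingers and field5 above 0.3 N and contact force between the fingers and field4 below 0.1 N), for 0.2 s.
At the end, for the whole second after the job is handed in: The fingertips rest on the red field alone with 0.3 to 10 N, the strip at least 0.3 mm down; the blue control is at rest on the table within 15 mm of its start (end fields within 20 mm), and all things around are within 20 mm of theirs (the grey control within 10) (all of step 5 and contact force between the fingers and field5 below 10 N and contact force between the fingers and field1 below 0.1 N and contact force between the fingers and field2 below 0.1 N and contact force between the fingers and field3 below 0.1 N and value of joint strip above 0.0003 m and linear speed of blue_unit below 0.02 m/s and height (world z) of blue_unit below 0.008 m and not (distance of blue_unit from where it was at the start of the episode above 0.015 m) and not (distance of field1 from where it was at the start of the episode above 0.02 m) and not (distance of field5 from where it was at the start of the episode above 0.02 m) and not (distance of any of oil_bottle, dust_cap, objective, slide_box, mouse, stain_jar, cover_box from where it was at the start of the episode above 0.02 m or height (world z) of any of oil_bottle, dust_cap above 0.05 m or height (world z) of any of objective, slide_box, mouse, stain_jar, cover_box above 0.015 m) and not (distance of grey_unit from where it was at the start of the episode above 0.01 m)); the arm keeps its last pose, push and grip.
It fails at once if a field is pressed with more than 15 N (contact force between the fingers and field1 above 15 N or contact force between the fingers and field2 above 15 N or contact force between the fingers and field3 above 15 N or contact force between the fingers and field4 above 15 N or contact force between the fingers and field5 above 15 N).
It fails at once if fields with two or more others between them are touched at the same time ((contact force between the fingers and field1 above 0.3 N and contact force between the fingers and field4 above 0.3 N) or (contact force between the fingers and field1 above 0.3 N and contact force between the fingers and field5 above 0.3 N) or (contact force between the fingers and field2 above 0.3 N and contact force between the fingers and field5 above 0.3 N)).
It fails at once if the blue control is shifted by more than 15 mm (its end fields by 20 mm), or lifted by 8 mm (distance of blue_unit from where it was at the start of the episode above 0.015 m or distance of any of field1, field5 from where it was at the start of the episode above 0.02 m or height (world z) of blue_unit above 0.008 m).
It fails at once if the grey control is touched with more than 0.5 N or moved by 10 mm (contact force between any of the fingers, the arm and grey_unit above 0.5 N or distance of grey_unit from where it was at the start of the episode above 0.01 m).
It fails at once if something standing around is moved by more than 20 mm or lifted by 15 mm (distance of any of oil_bottle, dust_cap, objective, slide_box, mouse, stain_jar, cover_box from where it was at the start of the episode above 0.02 m or height (world z) of any of oil_bottle, dust_cap above 0.05 m or height (world z) of any of objective, slide_box, mouse, stain_jar, cover_box above 0.015 m).
It also fails if it takes over 38 s, if anything falls off the work surface, if the arm or the gripper's body presses on something with over 40 N, if the wrist force passes 120 N, or if a joint passes its speed limit or range.

## Robot

A 6-joint arm with a two-finger parallel gripper is mounted at the origin on the work surface. World frame = base frame: x ahead of the robot, y to its left, z up, the work surface at z = 0. Lengths are in m, angles in degrees, forces in N, time in s.
With the tool pointing down it reaches from about 0.25 to 0.725 m from the base axis. Payload 9.7 kg.
Tool frame: the origin (TCP) lies at the very end of the fingers, on their centre line; the grasp point (between the pads) lies 19 mm behind it (r.hold_point_z is the z of the grasp point in the tool frame, in m); z points along the fingers, y is the direction in which the jaws open and shut (so a half turn about z gives the same grasp; the last joint's range is limited). The gripper opens to 85 mm and grips with 20 to 120 N. Pads are 22 mm wide; open, the fingers measure 114 mm over their backs; the gripper's body (76 mm by 85 mm) begins 54 mm behind the grasp point. The pads swing forward as they close: fully open they stand 13 mm farther back than shut.
Start: joints at [66.52, 4.979, 10.078, 95.1, 0, 90], TCP at [0.219, 0.504, 0.231] pointing down, gripper open.
Joint ranges: [-179.16, 179.16], [-48.56, 103.87], [-65.8, 70.77], [-126.05, 130.52], [-82.76, 87.17], [-180, 180]. Speed limits (degrees/s): [127.2, 127.2, 147.25, 180, 180, 180].

## Interface

Orientations are given as [roll, pitch, yaw] about the fixed x, y, z axes, in that order (R = Rz(yaw) Ry(pitch) Rx(roll)).
In Python, from plant import r gives the robot as it stands.
- The arm moves only by the tool carry_out, never from a script. Its argument "deltas" is text: rows parted by semicolons, each of 7 numbers parted by spaces: the finger opening in mm, from 0 to 85.4, then the shift along the tool's x, y, z in mm, then the turn, a rotation vector about the tool's x, y, z in degrees. In form: gripper dx dy dz wx wy wz; .... A call has 1 to 12 rows; each row shifts and turns the commanded pose from where the row before left it, along the tool's axes as they then stand; what a row does not reach is not made up. A row lasts 1/12 s, in which the tool goes at most 41.7 mm and 7.16 degrees, less where a joint would pass 70% of its speed; a pose out of reach is approached as far as the arm can. A call is refused whole if a number of a shift passes 41.7 or a number of a turn 7.16, either way. A call with a gripper value outside its range is refused whole. The fingers move at their own pace and stop on an object; the grip force is fixed at half the most. Time passes only in rows, so rows that do not move let the fingers close. It gives the time, the measured TCP pose, the force and the opening at its end, in the units of the state.
- r.get_state(): the state, without advancing time (a new reading comes with each control period).
- r.camera(name): name is "scene" or "top" or "wrist"; returns the picture (384x512x3 uint8, red, green, blue); there is no depth.
- r.camera_model(name): a dict with "fx", "fy", "cx", "cy" (pixels), "k1" (the pictures are not rectified: a ray, as slopes to the right and down, at radius r is drawn at 1 + k1 r^2 times it, then the intrinsics apply), "T" (4x4, takes a point from camera to world coordinates); the wrist camera has in their place "mount" (4x4, takes a point from camera to tool coordinates, whose origin is the TCP and whose axes are the flange's). Camera axes: x right, y down, z forward; pixel columns grow to the right and rows downward; lengths in m; the calibration is good to about 2 mm. A picture is of the moment at which its call begins: read the wrist's pose just before it. camera_model takes no time and is no camera call.
- r.close_job(): hands the job in, once; it reports no verdict.
The state is a dict: "time": time; "joint_pos": joint angles; "joint_vel": joint speeds; "joint_torque": joint torques, N m; "eef_pos": TCP position; "tcp_rot": TCP orientation; "contact_force": force on the tool from outside, world axes, zero at the start; "moment": the same for the moment, N m; "width": finger opening in m.
Only numpy, scipy, OpenCV 4.12 (cv2) and the standard library are available. Lean on these libraries where they do the work, as an engineer would, in place of code of your own. Each camera call takes 0.05 s, during which the arm holds its last target.

## Working session

There is one attempt and no reset: what is moved stays moved. The work goes in short steps, Python scripts to look and compute and a tool call to move; the robot and the scene stay as the last step left them, time stands still between calls to the robot, and variables do not carry over. Pictures are saved under pics/ and viewed, and the job is handed in when it is done.

Besides the shell and the picture viewer there is one more tool, called after "Emit:" as name(argument=value, ...) on one line, values as JSON. carry_out: Moves the arm, as the interface text tells. Its arguments: {"type":"object","properties":{"deltas":{"type":"string"}},"required":["deltas"]}

```bash
mkdir -p pics; ls; python3 - <<'E'
from plant import r
import cv2,json
s=r.get_state();print(s)
for n in("scene","top","wrist"):
    m=r.camera_model(n);print(n,m)
    cv2.imwrite(f"pics/{n}0.png",r.camera(n)[:,:,::-1])
E
```

```text
pics
{'time': 0.0, 'joint_pos': array([ 6.65213142e+01,  5.01172295e+00,  1.00346639e+01,  9.50976289e+01,
       -9.41514571e-04,  8.99984384e+01]), 'joint_vel': array([ 0.06043608, -0.10699486,  0.01920495,  0.05279639, -0.02664064,
       -0.0455857 ]), 'joint_torque': array([ 1.08250009e-03, -5.20375657e+01,  4.64813590e+01,  1.57115911e-02,
        7.77516334e-05, -2.93967389e-05]), 'eef_pos': array([0.21904381, 0.50426743, 0.23057895]), 'tcp_rot': array([-1.79925312e+02,  9.39478161e-04,  1.56522877e+02]), 'contact_force': array([ 0.50061761,  0.00720913, -0.42033616]), 'moment': array([-0.00388308,  0.00641932, -0.03554726]), 'width': 0.08538279272994935}
scene {'fx': 413.2538761769911, 'fy': 413.2538761769911, 'cx': 256.1743202625699, 'cy': 199.3597406784947, 'k1': -0.09408835594800406, 'T': array([[ 0.83793579,  0.30533053, -0.45236808,  1.21641337],
       [ 0.54558232, -0.49029061,  0.67967275, -0.90743926],
       [-0.01426698, -0.81632615, -0.57741499,  0.82221548],
       [ 0.        ,  0.        ,  0.        ,  1.        ]])}
top {'fx': 347.34766269512966, 'fy': 347.34766269512966, 'cx': 260.54360850195445, 'cy': 192.1045298196715, 'k1': 0.005482610025237703, 'T': array([[ 0.01230298, -0.9840003 ,  0.17774151,  0.42902686],
       [-0.99983313, -0.00970543,  0.0154763 , -0.01396857],
       [-0.01350362, -0.17790226, -0.98395551,  1.02039734],
       [ 0.        ,  0.        ,  0.        ,  1.        ]])}
wrist {'fx': 266.2032367634097, 'fy': 266.2032367634097, 'cx': 256.8170664700752, 'cy': 190.90431437045675, 'k1': 0.00913014710883002, 'mount': array([[-2.93617582e-04, -9.51465361e-01, -3.07755716e-01,
         7.90520867e-02],
       [ 9.99999590e-01, -1.55629000e-05, -9.05945486e-04,
         1.84297387e-04],
       [ 8.57186178e-04, -3.07755855e-01,  9.51464975e-01,
        -1.43006813e-01],
       [ 0.00000000e+00,  0.00000000e+00,  0.00000000e+00,
         1.00000000e+00]])}
```

View pics/top0.png

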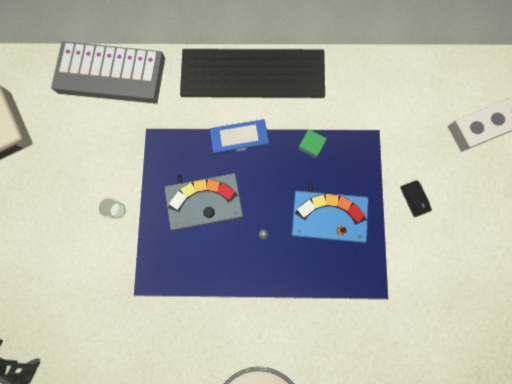

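View pics/scene0.png

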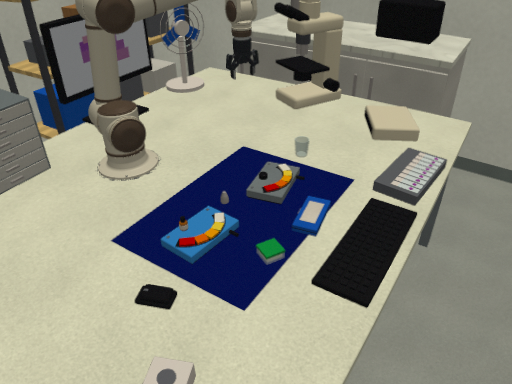

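View pics/wrist0.png

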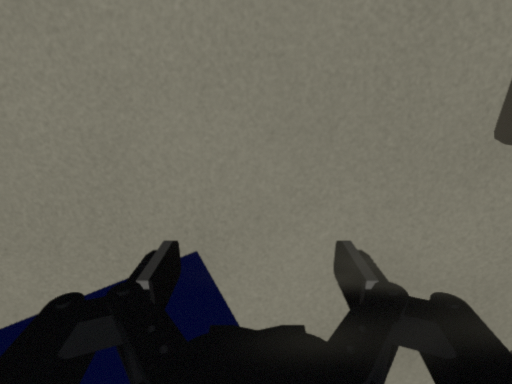

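The top view shows the blue control around pixels (293–368, 191–242), with white at its left (+y) end. The grey control is around (166–242, 175–228). I'll enlarge the blue one.

```bash
python3 - <<'E'
import cv2
a=cv2.imread("pics/top0.png")[175:255,280:380]
cv2.imwrite("pics/crop0.png",cv2.resize(a,None,fx=7,fy=7,interpolation=cv2.INTER_CUBIC))
a=cv2.imread("pics/scene0.png")[200:265,155:245]
cv2.imwrite("pics/crop1.png",cv2.resize(a,None,fx=8,fy=8,interpolation=cv2.INTER_CUBIC))
E
```

```text
(no output)
```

View pics/crop0.png

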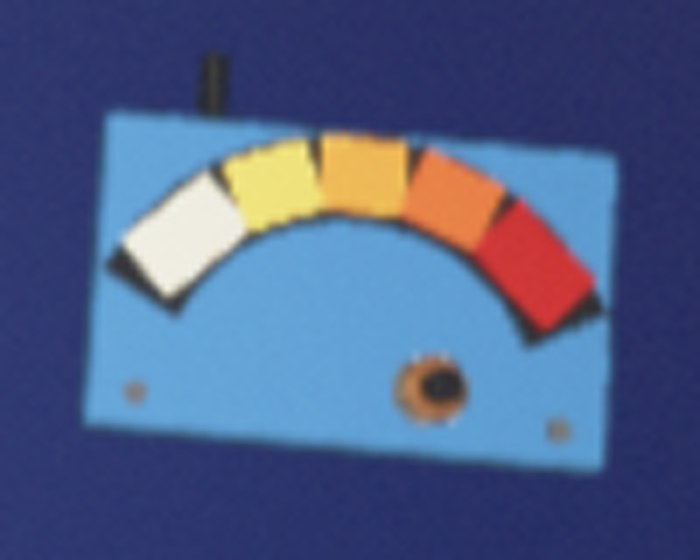

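View pics/crop1.png

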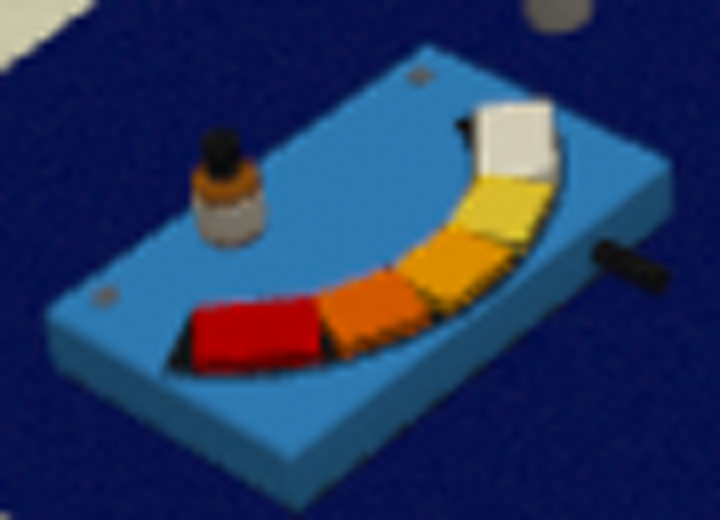

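```bash
cat > h.py <<'E'
import numpy as np
from scipy.optimize import least_squares
from scipy.spatial.transform import Rotation as R
def proj(m,P,T=None):
    T=m["T"] if T is None else T
    c=(np.asarray(P)-T[:3,3])@T[:3,:3]
    s=c[:,:2]/c[:,2:]; s=s*(1+m["k1"]*(s**2).sum(1,keepdims=True))
    return s*[m["fx"],m["fy"]]+[m["cx"],m["cy"]]
def fields():
    o=[]
    for a,e in zip(np.radians([44,22,0,-22,-44]),[5,0,0,0,-5]):
        o.append([-50+95*np.cos(a)-e*np.sin(a),95*np.sin(a)+e*np.cos(a),44])
    return np.array(o)/1e3
CORN=np.array([[65,105,35],[65,-105,35],[-65,-105,35],[-65,105,35]])/1e3
def w(p,L):
    c,s=np.cos(p[2]),np.sin(p[2]);L=np.asarray(L)
    return L@np.array([[c,-s,0],[s,c,0],[0,0,1]]).T+[p[0],p[1],0]
E
python3 - <<'E'
from h import *
from plant import r
L=np.vstack([fields(),CORN])
def go(name,c,f,off,L):
    m=r.camera_model(name)
    px=(np.array(c)+.5)/f-.5+off
    fun=lambda p:(proj(m,w(p,L))-px).ravel()
    s=least_squares(fun,[.45,-.15,0],x_scale=[.1,.1,.1])
    print(name,s.x[:2],np.degrees(s.x[2]));print(s.fun.reshape(-1,2).round(2).tolist());return s.x
a=go("top",[(185,237),(273,185),(363,176),(455,198),(537,267),(105,113),(617,155),(603,470),(85,425)],7,[280,175],L)
b=go("scene",[(517,139),(505,208),(455,269),(374,313),(258,333),(670,162),(293,460),(45,315),(428,45)],8,[155,200],L)
print(w((a+b)/2,fields()).round(4))
# rough bottle: top-cam cap (441,385) at z=.08
for p in (a,b):
  pass
def pt(name,c,f,off,z):
    m=r.camera_model(name);px=(np.array(c)+.5)/f-.5+off
    return least_squares(lambda q:(proj(m,[[q[0],q[1],z]])-px).ravel(),[.45,-.15]).x
q=pt("top",(441,385),7,[280,175],.080);q2=pt("scene",(220,137),8,[155,200],.080);print("bottle",q,q2)
E
```

```text
top [ 0.54046683 -0.19663212] -4.326136658561196
[[0.22, -0.27], [0.17, 0.09], [0.01, 0.04], [-0.65, 0.37], [-0.62, -0.33], [0.13, -0.39], [0.27, -0.24], [0.73, 0.43], [-0.26, 0.27]]
scene [ 0.54203662 -0.2001189 ] -4.166984262916412
[[-0.04, 0.31], [-0.23, 0.09], [-0.26, -0.53], [-0.17, -0.58], [0.31, -0.01], [0.8, -0.04], [0.11, 0.43], [-0.54, 0.24], [0.03, -0.04]]
[[ 0.5612 -0.1301  0.044 ]
 [ 0.5819 -0.1657  0.044 ]
 [ 0.5861 -0.2017  0.044 ]
 [ 0.5766 -0.2367  0.044 ]
 [ 0.5509 -0.2689  0.044 ]]
bottle [ 0.49868825 -0.22104921] [ 0.49723166 -0.2240674 ]
```

Emit:
carry_out(deltas="0 0 0 0 0 0 6.65; 0 0 0 0 0 0 6.65; 0 0 0 0 0 0 6.65; 0 0 0 0 0 0 6.65; 0 0 0 0 0 0 6.65; 0 0 0 0 0 0 6.65; 0 0 0 0 0 0 6.65; 0 0 0 0 0 0 6.65; 0 0 0 0 0 0 6.65; 0 0 0 0 0 0 6.65; 0 0 0 0 0 0 0; 0 0 0 0 0 0 0")

```text
time: 1.15
eef_pos: [0.2191, 0.5044, 0.2311]
tcp_rot: [-180.0, 0.0, 90.2]
contact_force: [0.7, -0.4, 0.5]
width: -0.0002
```

Emit:
carry_out(deltas="0 -35 18 0 0 0 0; 0 -35 18 0 0 0 0; 0 -35 18 0 0 0 0; 0 -35 18 0 0 0 0; 0 -35 18 0 0 0 0; 0 -35 18 0 0 0 0; 0 -35 18 0 0 0 0; 0 -35 18 0 0 0 0; 0 -35 18 0 0 0 0; 0 -35 18 0 0 0 0; 0 -35 18 0 0 0 0; 0 -35 18 0 0 0 0")

```text
time: 2.15
eef_pos: [0.4357, 0.0826, 0.2315]
tcp_rot: [180.0, -0.0, 90.3]
contact_force: [0.7, -0.1, -0.4]
width: 0.0001
```

Emit:
carry_out(deltas="0 -34 20 10 0 0 0; 0 -34 20 10 0 0 0; 0 -34 20 10 0 0 0; 0 -34 20 10 0 0 0; 0 -34 20 10 0 0 0; 0 -20 12 20 0 0 0; 0 0 0 0 0 0 0; 0 0 0 0 0 0 0")

```text
time: 2.82
eef_pos: [0.5468, -0.1063, 0.1596]
tcp_rot: [-179.8, -0.0, 90.1]
contact_force: [-0.5, 0.6, -0.3]
width: -0.0001
```

```bash
python3 - <<'E'
from h import *
from plant import r
import cv2
s=r.get_state();im=r.camera("wrist")[:,:,::-1].copy();m=r.camera_model("wrist")
T=np.eye(4);T[:3,:3]=R.from_euler("xyz",s["tcp_rot"],degrees=True).as_matrix();T[:3,3]=s["eef_pos"]
C=T@m["mount"]
p=[.5412,-.1984,np.radians(-4.25)]
im=cv2.resize(im,(768,576),interpolation=cv2.INTER_CUBIC)
for q in np.vstack([proj(m,w(p,np.vstack([fields(),CORN])),C)]):
    q=(q+.5)*1.5-.5; cv2.drawMarker(im,tuple(int(v) for v in q.round()),(255,0,255),0,12,1)
cv2.imwrite("pics/w1.png",im);print(s["eef_pos"],s["tcp_rot"])
cv2.imwrite("pics/s1.png",r.camera("scene")[:,:,::-1])
E
```

```text
[ 0.54677224 -0.10632615  0.15957646] [-1.79812562e+02 -4.43931160e-02  9.00853363e+01]
```

View pics/w1.png

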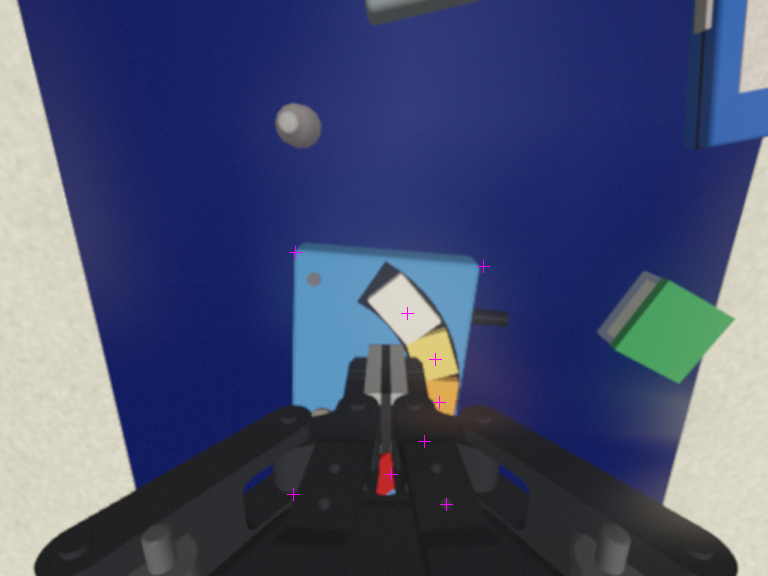

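View pics/s1.png

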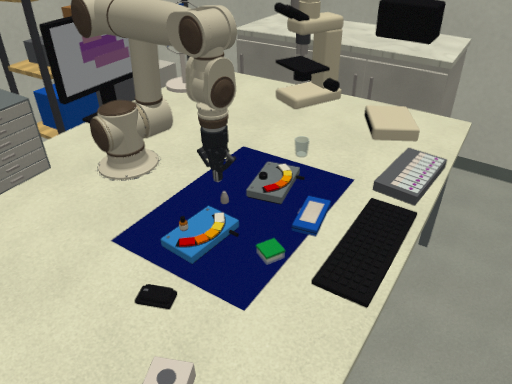

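The wrist view shows the white field centred near (405, 309), against a prediction of (407, 313). That agrees within about 3 mm and fits the top camera's pose best. Next I'll go down above the white field's outer half.

Emit:
carry_out(deltas="0 -10 5 20 0 0 0; 0 -9 5 20 0 0 0; 0 0 0 25 0 0 0; 0 0 0 25 0 0 0; 0 0 0 14 0 0 0; 0 0 0 4 0 0 0; 0 0 0 0 0 0 0; 0 0 0 0 0 0 0; 0 0 0 0 0 0 0")

```text
time: 3.67
eef_pos: [0.5583, -0.1242, 0.0553]
tcp_rot: [179.8, 0.0, 90.1]
contact_force: [0.5, 0.2, -0.2]
width: 0.0004
```

```bash
python3 - <<'E'
from plant import r
import cv2
s=r.get_state();print(s["eef_pos"],s["contact_force"])
a=r.camera("wrist")[:,:,::-1][130:330,150:400]
cv2.imwrite("pics/w2.png",cv2.resize(a,None,fx=3,fy=3,interpolation=cv2.INTER_CUBIC))
a=r.camera("scene")[:,:,::-1][140:270,140:270]
cv2.imwrite("pics/s2.png",cv2.resize(a,None,fx=4,fy=4,interpolation=cv2.INTER_CUBIC))
E
```

```text
[ 0.55829411 -0.12418442  0.05534153] [ 0.49300099  0.22979986 -0.18505779]
```

View pics/w2.png

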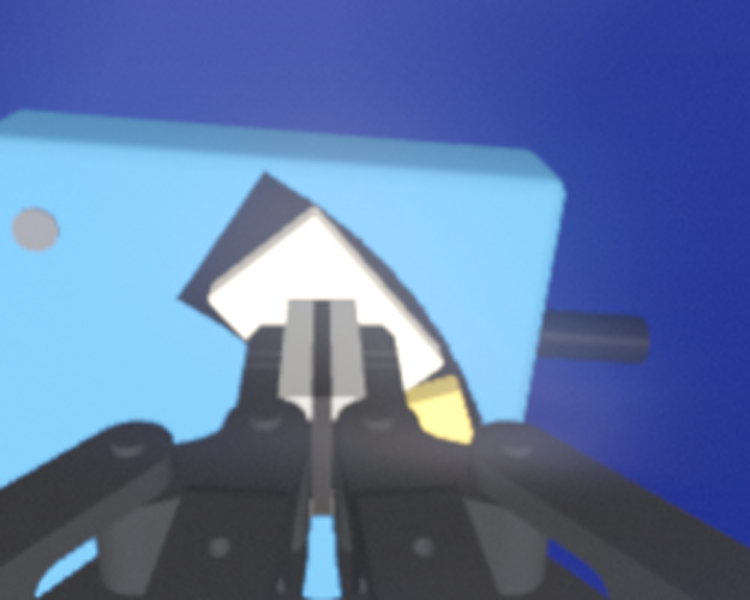

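View pics/s2.png

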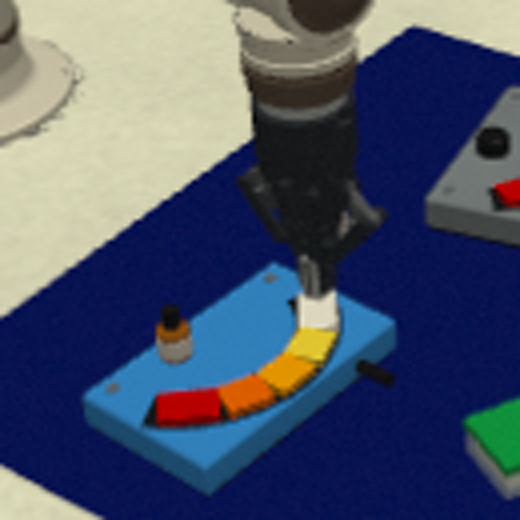

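Both views show the fingertips centred over the white field, with a clear gap to yellow and the bottle well away. I'll go down gently until they touch.

Emit:
carry_out(deltas="0 0 0 4 0 0 0; 0 0 0 4 0 0 0; 0 0 0 2 0 0 0; 0 0 0 1 0 0 0; 0 0 0 1 0 0 0; 0 0 0 1 0 0 0; 0 0 0 0.5 0 0 0; 0 0 0 0 0 0 0; 0 0 0 0 0 0 0; 0 0 0 0 0 0 0; 0 0 0 0 0 0 0")

```text
time: 4.68
eef_pos: [0.5573, -0.1244, 0.0399]
tcp_rot: [180.0, 0.0, 90.0]
contact_force: [-0.7, 0.7, 2.2]
width: -0.0
```

```bash
python3 - <<'E'
from plant import r
s=r.get_state();print(s["eef_pos"],s["contact_force"],s["moment"])
E
```

```text
[ 0.55733829 -0.12442688  0.03989111] [-0.69632096  0.66115132  2.20834527] [ 0.03709981  0.27865171 -0.0289648 ]
```

Force is about 2.2 N on white and the strip is down about 3 mm. Starting the stroke towards yellow.

Emit:
carry_out(deltas="0 -3.3 2.5 0 0 0 0; 0 -3.3 2.5 0 0 0 0; 0 -3.3 2.5 0 0 0 0; 0 -3.3 2.5 0 0 0 0; 0 -3.3 2.2 0 0 0 0; 0 -3.3 2.2 0 0 0 0; 0 -3.5 2.0 0 0 0 0; 0 -3.5 2.0 0 0 0 0; 0 -3.6 1.8 0 0 0 0; 0 -3.6 1.6 0 0 0 0; 0 -3.5 1.3 0 0 0 0; 0 -3 0.9 0 0 0 0")

```text
time: 5.68
eef_pos: [0.5816, -0.1653, 0.0398]
tcp_rot: [180.0, -0.0, 90.0]
contact_force: [-0.6, 2.9, 2.6]
width: -0.0003
```

```bash
python3 - <<'E'
from plant import r
import cv2
s=r.get_state();print(s["eef_pos"],s["contact_force"],s["tcp_rot"])
a=r.camera("scene")[:,:,::-1][140:270,140:270]
cv2.imwrite("pics/s3.png",cv2.resize(a,None,fx=4,fy=4,interpolation=cv2.INTER_CUBIC))
E
```

```text
[ 0.58157024 -0.16527856  0.03979158] [-0.59320002  2.89886361  2.5514288 ] [ 1.79992926e+02 -2.85042945e-03  9.00195553e+01]
```

View pics/s3.png

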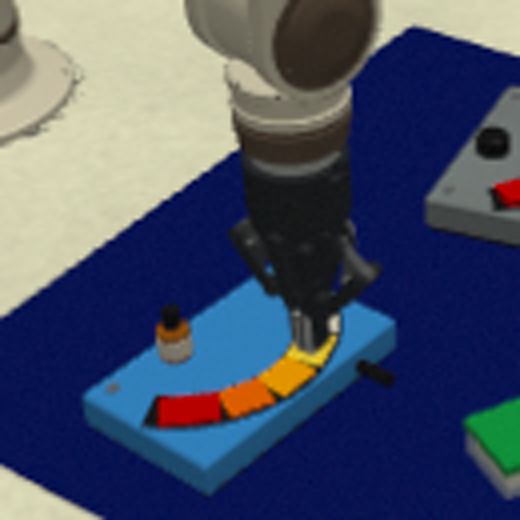

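Fingertips are on yellow, the box hasn't moved, and the vertical force is about 2.5 N. I'll carry on with a touch less depth.

Emit:
carry_out(deltas="0 -3 0.5 -0.5 0 0 0; 0 -3.2 0.5 -0.3 0 0 0; 0 -3.2 0.5 0 0 0 0; 0 -3.2 0.5 0 0 0 0; 0 -3.2 0.5 0 0 0 0; 0 -3.2 0.4 0 0 0 0; 0 -3.2 0.3 0 0 0 0; 0 -3.2 0.2 0 0 0 0; 0 -3.2 0 0 0 0 0; 0 -3.2 0 0 0 0 0; 0 -3 0 0 0 0 0")

```text
time: 6.65
eef_pos: [0.5848, -0.2001, 0.0406]
tcp_rot: [180.0, 0.0, 90.0]
contact_force: [0.1, 1.7, 3.2]
width: 0.0001
```

Emit:
carry_out(deltas="0 -3.2 -0.4 0 0 0 0; 0 -3.2 -0.4 0 0 0 0; 0 -3.2 -0.5 0 0 0 0; 0 -3.2 -0.6 0 0 0 0; 0 -3.2 -0.8 0 0 0 0; 0 -3.2 -0.8 0 0 0 0; 0 -3.2 -1 0 0 0 0; 0 -3.2 -1.1 0 0 0 0; 0 -3.2 -1.2 0 0 0 0; 0 -3.2 -1.3 0 0 0 0; 0 -3 -1.4 0 0 0 0")

```text
time: 7.57
eef_pos: [0.5752, -0.2351, 0.0406]
tcp_rot: [180.0, 0.0, 90.0]
contact_force: [1.2, 2.1, 1.7]
width: -0.0004
```

```bash
python3 - <<'E'
from plant import r
import cv2
s=r.get_state();print(s["time"],s["eef_pos"],s["contact_force"],s["tcp_rot"])
a=r.camera("scene")[:,:,::-1][140:270,140:270]
cv2.imwrite("pics/s4.png",cv2.resize(a,None,fx=4,fy=4,interpolation=cv2.INTER_CUBIC))
E
```

```text
7.5667 [ 0.57518686 -0.2350707   0.04060293] [1.23235847 2.09686476 1.71982404] [1.79995329e+02 3.65431830e-03 9.00189406e+01]
```

View pics/s4.png

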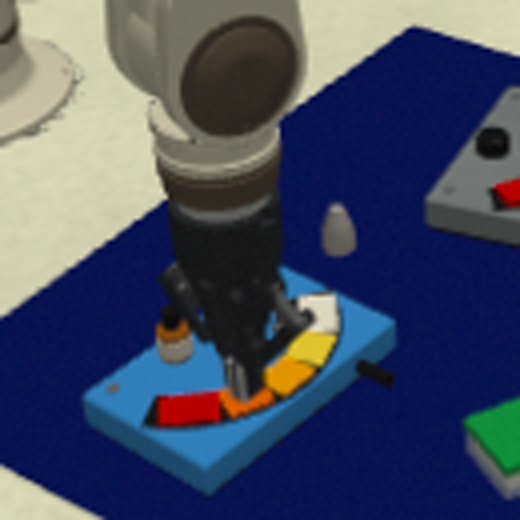

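Fingertips are on dark orange, the bottle and box haven't moved, and the force is about 2 N. Next is red.

Emit:
carry_out(deltas="0 -3.2 -2 0 0 0 0; 0 -3.2 -2.2 0 0 0 0; 0 -3.2 -2.4 0 0 0 0; 0 -3.2 -2.5 0 0 0 0; 0 -3.2 -2.5 0 0 0 0; 0 -3.2 -2.5 0 0 0 0; 0 -3 -2.5 0 0 0 0; 0 -3 -2.5 0 0 0 0; 0 -3 -2.5 0 0 0 0; 0 -3 -2.5 0 0 0 0; 0 -3 -2.5 0 0 0 0; 0 -2 -2 0 0 0 0")

```text
time: 8.62
eef_pos: [0.5464, -0.2713, 0.0406]
tcp_rot: [-180.0, 0.0, 90.0]
contact_force: [0.4, 2.3, 2.2]
width: -0.0
```

Emit:
carry_out(deltas="0 0 0 0 0 0 0; 0 0 0 0 0 0 0; 0 0 0 0 0 0 0; 0 0 0 0 0 0 0")

```text
time: 8.95
eef_pos: [0.5465, -0.2711, 0.0405]
tcp_rot: [-180.0, 0.0, 90.0]
contact_force: [-0.4, -1.0, 2.5]
width: 0.0003
```

```bash
python3 - <<'E'
from h import *
from plant import r
import cv2
s=r.get_state();print(s["time"],s["eef_pos"],s["contact_force"],s["tcp_rot"])
a=r.camera("scene")[:,:,::-1][150:270,140:260]
cv2.imwrite("pics/s5.png",cv2.resize(a,None,fx=5,fy=5,interpolation=cv2.INTER_CUBIC))
a=r.camera("top")[:,:,::-1]
cv2.imwrite("pics/t5.png",a)
a=r.camera("wrist")[:,:,::-1]
cv2.imwrite("pics/w5.png",cv2.resize(a[130:330,150:400],None,fx=3,fy=3,interpolation=cv2.INTER_CUBIC))
E
```

```text
8.95 [ 0.54651524 -0.27108591  0.04050631] [-0.42091881 -1.03301587  2.45869616] [-1.79971007e+02  2.10982011e-02  9.00117421e+01]
```

View pics/s5.png

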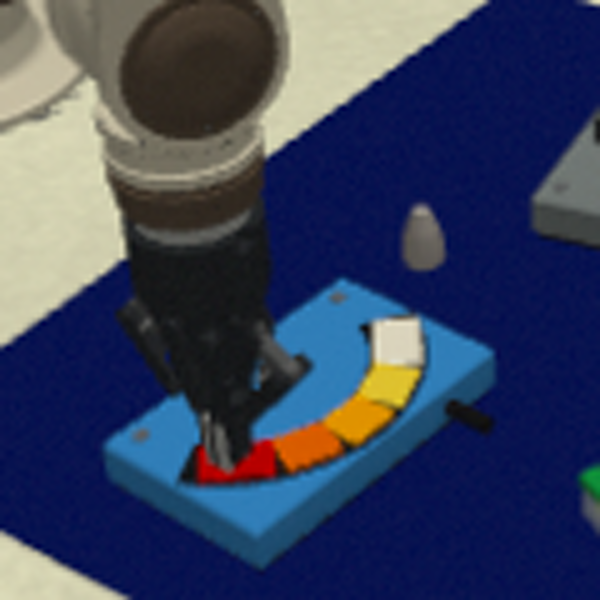

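View pics/w5.png

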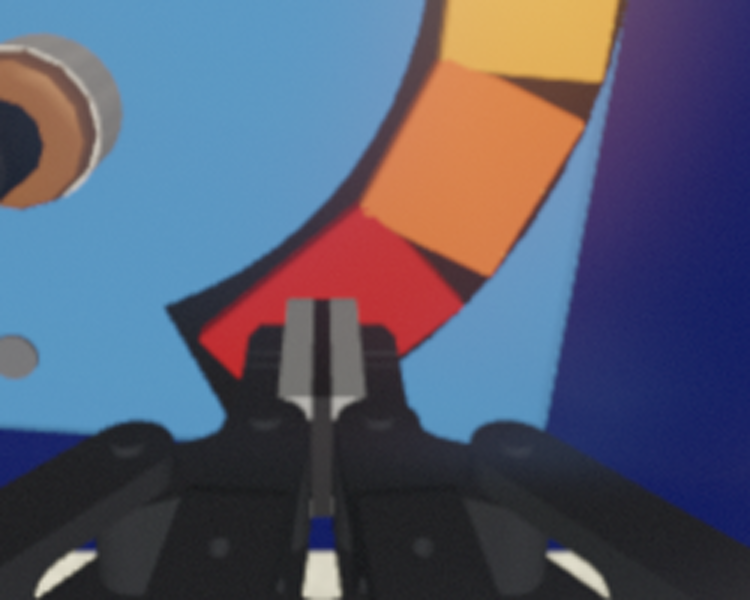

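View pics/t5.png

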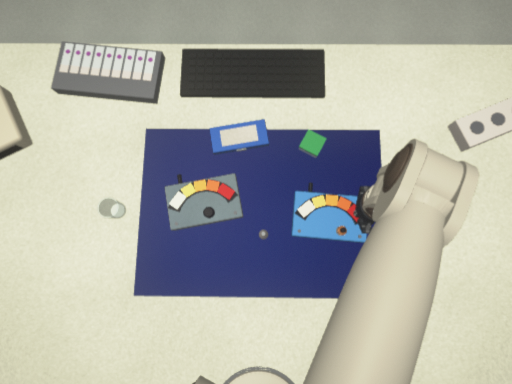

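The wrist and scene views show the tips on red only, with a clear strip of red before dark orange. The bottle, box and objective haven't moved, and the steady force is about 2.4 N. Handing in.

```bash
python3 - <<'E'
from plant import r
print(r.close_job());s=r.get_state();print(s["time"],s["eef_pos"],s["contact_force"])
E
```

```text
the job is handed in; nothing more can be done
None
the job is handed in; nothing more can be done
```

I stroked the blue control's strip with the fingers shut, from white through yellow, light orange and dark orange to red. The fingertips were left resting on red, and I handed the job in at about 9 s of the 38 s allowed; it reports no verdict.

- **Pressing force:** the vertical force read 1.7–3.2 N at every reading along the stroke. On red it was about 2.5 N, with the fingertips at 40.5 mm, so the strip is about 3.5 mm down. The sideways drag reached about 2.9 N.
- **Position on red:** the last wrist picture shows the fingertips on red alone, with red visible between them and dark orange.
- **Things around:** in the last pictures the blue control, bottle, objective, grey control, dust cap, slide box, jar and cover box showed no visible movement. The arm hid the mouse in the last top view, so I could not check it there, but the arm stayed well above it.
- **Disagreement:** the camera estimates of the blue control's position differed by up to about 3.5 mm, mostly in y. I steered by the top camera's value, which fitted the wrist view best.
- **Not checked:** I only read the force at the end of each move, so I have no per-field contact record between those readings.

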